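# Set and lock the gap adjuster of a shoemaker's sole roller

## Task

Set the roller gap on the sole-rolling machine: turn the setting knob until its pointer lines up with the small index block on the dial's rim, then swing the lock ring's handle clockwise (seen from above) until the ring jams and pull it firmly tight with about 10 N at the handle, never more than 16 N. The pointer must still be on the index block afterwards; leave the index block and the other things on the bench where they are, and let go.

Things in the scene. Friction and masses are not known exactly. Their poses are not given: they have to be found in the camera images.
- press: Sole-rolling machine fixed to the bench: dark base plate 150 x 330 mm, two grey cheeks, two rollers between. Origin on the bench under the adjuster's upright axis; x to the machine's back, y along the rollers, z up. On the cheek at the origin (70 mm high) stand, all on the one axis, lock ring, dial plate and setting knob. The far cheek (y = 195 to 235 mm) is 100 mm high.
- neck: Fixed threaded neck of the adjuster, with the round dial plate (80 mm across, top 96 mm above the bench, tick marks). Origin and axes as the machine's. The lock ring jams against the neck; where in its turn it jams differs each time, cannot be seen, and is told only by the resistance.
- knob: Black setting knob on the dial: a skirt 48 mm across and an upright grip bar 50 mm long, 14 mm thick, 104 to 146 mm above the bench, bar along the knob's x. A light nose on the skirt's +x side is the pointer. Origin on the axis at bench level, z up. Friction about 0.12 N m; it stays where it is left.
- knob_grip (a point): Point on the knob's axis at gripping height, 130 mm above the bench, 16 mm below the top of the bar; axes as the knob's.
- knob_pointer (a point): Tip of the pointer nose, 34.5 mm from the axis, 99 mm above the bench.
- rider_tip (a point): Inner face of the index block, a small steel block 10 x 8 x 7 mm on the dial's rim (top 103 mm above the bench); 34.5 mm from the axis, 99 mm up. The setting is right when the pointer tip meets this point. From the start the knob has 0.5 to 1.4 rad to turn, clockwise from above.
- ring: Dark steel lock ring under the dial, 92 mm across, 76 to 90 mm above the bench, with one radial arm (16 mm wide, along the ring's +x) and an upright handle post. Origin on the axis at bench level, z up. Starts loose, arm on the machine's right (-y) side; tightens clockwise from above, the arm coming round to the front (-x). It jams 0.3 to 1.3 rad on; friction then holds it.
- ring_handle (a point): On the round upright handle post (14 mm across, free from 90 to 145 mm above the bench), 75 mm from the axis, 128 mm up. Running free takes a steady 4 N or so across the arm; at the jam the force climbs steeply, 2 to 4 N per mm. About 10 N is tight, under 6 N leaves it loose, over 16 N strains the thread. Go slowly into the jam.
- peg_tin: Round open steel tin of wooden pegs, 72 mm across, 28 mm high; to be left alone. Origin under its centre.
- nail_tin: Round open steel tin of nails, 72 mm across, 28 mm high; to be left alone.
- hammer: Hammer lying on the bench; to be left alone.
- screwdriver: Screwdriver lying on the bench; to be left alone.
- brush: Brush lying on the bench; to be left alone.
- glue_jar: Closed amber jar, 72 mm across, 85 mm high; to be left alone.
- tamper: Turned dark wooden stamp, 48 mm across, 90 mm high, standing; to be left alone.
- last: Wooden shoe last, about 200 mm long and 80 mm high; to be left alone.

How it is judged:
By the outcome, as a careful person would: the job done as asked, in the order asked, and still so for the second after the job is handed in, with the robot touching nothing.
It also fails if it takes over 54 s, if anything falls off the work surface, if the arm or the gripper's body presses on something with over 40 N, if the wrist force passes 120 N, or if a joint passes its speed limit or range.

## Robot

A 6-joint arm with a two-finger parallel gripper is mounted at the origin on the work surface. World frame = base frame: x ahead of the robot, y to its left, z up, the work surface at z = 0. Lengths are in mm, angles in rad, forces in N, time in s.
With the tool pointing down it reaches from about 350 to 850 mm from the base axis. Payload 8.1 kg.
Tool frame: the origin (TCP) lies on the centre line of the jaws, within the pads' length; the fingertips stand 8 mm ahead of it and the grasp point (between the pads) lies 11 mm behind it; x points along the fingers, z is the direction in which the jaws open and shut, and the axes are right-handed (so a half turn about x gives the same grasp; the last joint's range is limited). The gripper opens to 85 mm and grips with 20 to 120 N. Pads are 22 mm wide; open, the fingers measure 114 mm over their backs; the gripper's body (76 mm by 85 mm) begins 54 mm behind the grasp point. The pads swing forward as they close: fully open they stand 13 mm farther back than shut.
Start: joints at [1.227, 0.13, 1.488, -0, 1.523, -0.085], TCP at [153.53, 580.029, 239.292] pointing down, gripper open.
Joint ranges: [-2.96, 2.96], [-0.89, 2.26], [0.02, 2.5], [-1.34, 4.48], [0, 2.73], [-2.66, 2.66]. Speed limits (rad/s): [2.39, 2.39, 2.79, 3.14, 3.14, 3.14].

## Interface

Orientations are given as a unit quaternion [x, y, z, w].
In Python, from cell import robot, eyes, order gives the robot as it stands.
- The arm moves only by the tool drive_tool, never from a script. Its argument "steps" is a list of rows, each a list of 7 numbers: the closure, from -1 (fully open) to 1 (shut), then the shift along the tool's x, y, z in mm, then the turn, a rotation vector about the tool's x, y, z in units of 8 degrees (1.0 is 8 degrees). A call has 1 to 20 rows; each row is the pose to reach, as a shift and turn from the pose measured when the call began, along the tool's axes at that moment; what a row does not reach only later rows make up. A row lasts 1/10 s, in which the tool goes at most 50 mm and 8.59 degrees, less where a joint would pass 70% of its speed; a pose out of reach is approached as far as the arm can. A call with a gripper value outside its range is refused whole. The fingers move at their own pace and stop on an object; the grip force is fixed at half the most. Time passes only in rows, so rows that repeat a pose let the fingers close. It gives the time, the measured TCP pose, the force and the opening at its end, in the units of the state.
- robot.get_state(): the state, without advancing time (a new reading comes with each control period).
- eyes.get_image(name): name is "scene" or "top"; returns a dict with "image" (400x640x3 uint8, blue, green, red), "vfov" (degrees; the focal length in pixels is half the picture's height over the tangent of half this angle, whatever the lens; pixels are square), "cx", "cy" (the principal point, pixels), "T" (4x4, takes a point from camera to world coordinates). Camera axes: x right, y down, z forward; pixel columns grow to the right and rows downward; lengths in mm; the calibration is good to about 2 mm. A picture is of the moment at which its call begins. There is no depth.
- order.sign_off(): hands the job in, once; it reports no verdict.
The state is a dict: "t": time; "joints": joint angles; "qd": joint speeds; "joint_torque": joint torques, N m; "ee_pos": TCP position; "orientation": TCP orientation; "wrist_force": force on the tool from outside, world axes, zero at the start; "wrist_torque": the same for the moment, N m; "width": opening from 0.0 (shut) to 1.0 (fully open).
Only numpy, scipy, OpenCV 4.12 (cv2) and the standard library are available. Lean on these libraries where they do the work, as an engineer would, in place of code of your own. Each camera call takes 0.05 s, during which the arm holds its last target. There are 200 camera calls.

## Working session

There is one attempt and no reset: what is moved stays moved. The work goes in short steps, Python scripts to look and compute and a tool call to move; the robot and the scene stay as the last step left them, time stands still between calls to the robot, and variables do not carry over. Pictures are saved under pics/ and viewed, about 8 in all and at most 12, crops included, and the job is handed in when it is done.

Besides the shell and the picture viewer there is one more tool, called after "Request:" as name([rows], argument=value, ...), one row to a line, values as JSON. drive_tool: Moves the arm, as the interface text tells. Its arguments: {"type":"object","properties":{"steps":{"type":"array","items":{"type":"array","items":{"type":"number"}}}},"required":["steps"]}

```bash
ls; mkdir -p pics; python3 - <<'E'
from cell import robot, eyes
import cv2, numpy as np
s=robot.get_state(); print({k:np.round(v,3).tolist() for k,v in s.items()})
for n in("scene","top"):
    d=eyes.get_image(n); cv2.imwrite(f"pics/{n}0.png",d["image"]); print(n,d["vfov"],d["cx"],d["cy"],np.round(d["T"],4).tolist())
E
```

```text
pics
{'t': 0.0, 'joints': [1.227, 0.131, 1.489, -0.0, 1.523, -0.085], 'qd': [-0.0, 0.001, -0.001, 0.0, 0.001, -0.001], 'joint_torque': [0.001, -56.937, -50.058, 0.0, 0.014, -0.0], 'ee_pos': [153.338, 579.514, 238.23], 'orientation': [-0.432, 0.561, 0.431, 0.56], 'wrist_force': [-0.017, -0.756, 0.437], 'wrist_torque': [0.01, -0.009, -0.012], 'width': 1.0}
scene 44.16781900160579 316.9353983438567 199.4300045071967 [[-0.0932, 0.8398, -0.5349, 1439.9281], [0.9955, 0.0871, -0.0367, 99.6998], [0.0158, -0.5359, -0.8441, 1435.1227], [0.0, 0.0, 0.0, 1.0]]
top 55.282178129775104 320.82684367088683 207.2403069842712 [[0.0237, -0.993, 0.1161, 461.7954], [-0.9997, -0.0234, 0.0038, 35.6284], [-0.001, -0.1162, -0.9932, 1335.8028], [0.0, 0.0, 0.0, 1.0]]
```

View pics/scene0.png

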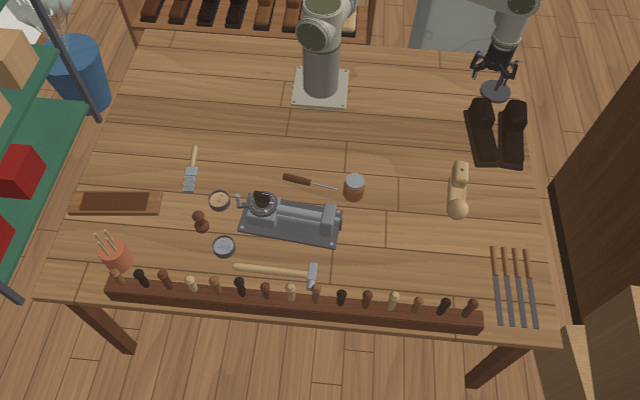

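View pics/top0.png

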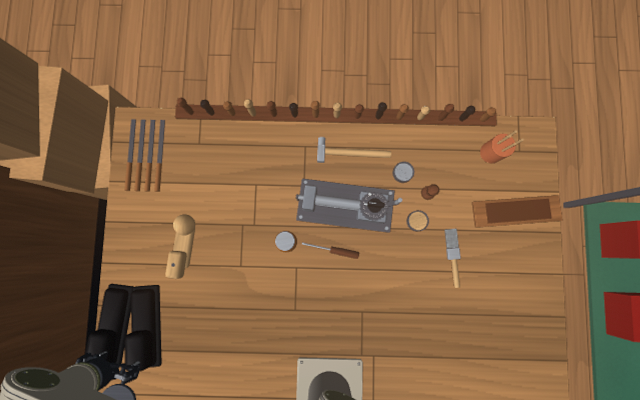

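The press is at about (345,205) in top, with the adjuster at about (374,206). In scene it is at about (262,203). The robot is clear of both views, so I'll zoom in.

```bash
cat > h.py <<'E'
import numpy as np, cv2
from cell import robot, eyes
def cam(n):
    d=eyes.get_image(n); d["f"]=200/np.tan(np.radians(d["vfov"])/2); d["T"]=np.array(d["T"]); return d
def ray(d,u,v,z):
    T=d["T"]; r=T[:3,:3]@np.array([(u-d["cx"])/d["f"],(v-d["cy"])/d["f"],1]); o=T[:3,3]
    return o+r*(z-o[2])/r[2]
def proj(d,p):
    T=d["T"]; c=T[:3,:3].T@(np.asarray(p,float)-T[:3,3]); return d["f"]*c[:2]/c[2]+[d["cx"],d["cy"]]
def crop(im,u0,v0,w,h,k): return cv2.resize(im[v0:v0+h,u0:u0+w],None,fx=k,fy=k,interpolation=cv2.INTER_CUBIC)
E
python3 - <<'E'
from h import *
t=cv2.imread("pics/top0.png"); s=cv2.imread("pics/scene0.png")
a=crop(t,290,170,140,72,5.5); b=crop(t,345,180,60,50,6.4); c=crop(s,230,180,60,50,6.4)
b=cv2.resize(b,(384,320));c=cv2.resize(c,(384,320))
cv2.imwrite("pics/c1.png",cv2.resize(np.hstack([b,c]),(768,320)))
d=cam("top")
cv2.imwrite("pics/c2.png",a)
for p in[(374,206),(305,196)]: print(ray(d,*p,96))
E
```

```text
[ 614.91816476 -133.37376695   96.        ]
[642.61968693  93.0998002   96.        ]
```

View pics/c1.png

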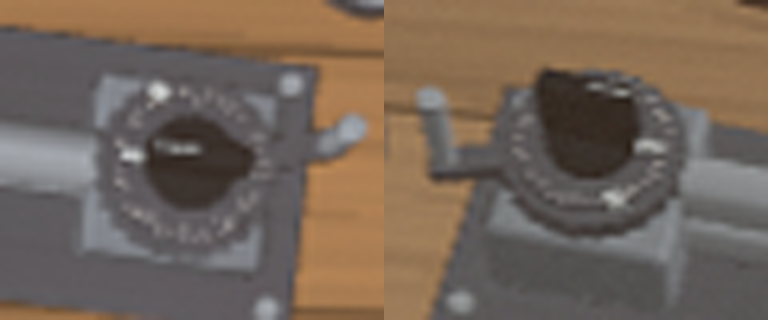

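View pics/c2.png

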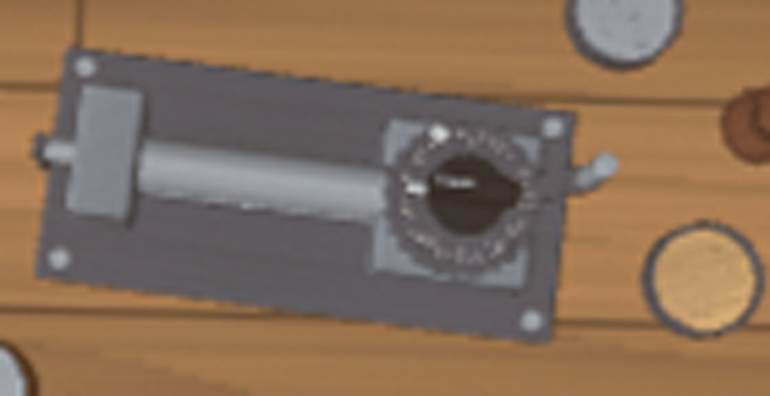

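In the top crop, the light pointer nose is at about (132,155) and the index block at about (160,92). The handle post top is at about (350,128) and the axis at about (183,166). Next I'll get sub-pixel blobs in both views and fit the pose.

```bash
python3 - <<'E'
from h import *
from scipy.optimize import least_squares
C={n:cam(n) for n in("top","scene")}
def blob(n,u,v,r=3):
    g=cv2.cvtColor(C[n]["image"],cv2.COLOR_BGR2GRAY).astype(float); u,v=int(u),int(v)
    p=g[v-r:v+r+1,u-r:u+r+1]; print(n,u,v); print(p.astype(int))
    w=np.clip(p-(p.max()*.5+np.median(p)*.5),0,None); yy,xx=np.mgrid[-r:r+1,-r:r+1]
    return np.array([u+(w*xx).sum()/w.sum(),v+(w*yy).sum()/w.sum()])
for nm,t,s in[("pointer",(365.5,204),(271,202.5)),("block",(370,194),(266,211)),("post",(399.5,200),(237,195.5))]:
    a=blob("top",*t); b=blob("scene",*s)
    z={"pointer":100,"block":103,"post":145}[nm]
    print(nm,a,b,ray(C["top"],*a,z).round(1),ray(C["scene"],*b,z).round(1))
E
```

```text
top 365 204
[[ 88 106  97  88  90  90  68]
 [ 89 134 119  98  96  79  52]
 [ 87  91 152 155 143  93  47]
 [ 90 107 187 194 189 123  53]
 [ 90  95  79  95 120  81  45]
 [ 89 109  98  88  91  72  53]
 [ 92 109  98  90  93  80  60]]
scene 271 202
[[ 44  51  80  88  93  92  88]
 [ 46  53  77  88  86  91 113]
 [ 43  64 101 104  90  86  90]
 [ 38 128 167 174 157 129 105]
 [ 42 116 122 120 154 141  99]
 [ 53  76  76  78  77  76  88]
 [ 73  88  86  88 128 121  87]]
pointer [364.95757576 203.86363636] [271.23913043 202.23913043] [ 620.7 -103.3  100. ] [ 619.6 -102.5  100. ]
top 370 194
[[ 93  90  87  88  89  90  91]
 [103 103 119 102  85  85  84]
 [112 146 191 168 116  90 107]
 [ 90 158 197 208 151  95 133]
 [ 86 108 163 156  99  82  89]
 [ 91 133  96  95  96  90  90]
 [ 99  88  88  88  90  86  86]]
scene 266 211
[[ 91  90  87  91  86  88  89]
 [ 85  89 109 119 105 127 119]
 [ 85 155 179 156 141 115  83]
 [105 115 153 175 137  72  80]
 [ 72  67 113 112 107 102  86]
 [ 89  88  93  89  84  82  73]
 [ 88  87  81  86  76  62  62]]
block [369.3933518  193.77839335] [265.39240506 210.39873418] [ 653.9 -117.1  103. ] [ 653.4 -116.   103. ]
top 399 200
[[132 133 131 135 137 133 132]
 [131 126 131 146 151 138 130]
 [132 116 149 163 158 157 143]
 [120 127 158 168 163 155 143]
 [136 138 156 163 160 140 132]
 [140 133 123 118 117 122 125]
 [126 113  97 107 123 128 127]]
scene 237 195
[[109 111 111 109 110 109 109]
 [120 117 124 127 116 112 109]
 [118 137 147 149 144 126 116]
 [119 134 144 147 154 141 119]
 [101 119 141 149 138 130 124]
 [ 88  87  83  88 105 113  99]
 [131 116  93  92 105 120 119]]
post [399.40414508 200.        ] [237.12631579 194.86315789] [ 629.8 -206.4  145. ] [ 631.4 -204.9  145. ]
```

```bash
cat >> h.py <<'E'
def draw(d,u0,v0,w,h,k,ax,kn,bl,rg):
    im=crop(d["image"],u0,v0,w,h,k)
    def poly(P,c):
        q=(np.array([proj(d,p) for p in P])-[u0,v0]+.5)*k-.5
        cv2.polylines(im,[np.round(q).astype(int)],False,c,1,cv2.LINE_AA)
    R=lambda t,r,s,z:[ax[0]+r*np.cos(t)-s*np.sin(t),ax[1]+r*np.sin(t)+s*np.cos(t),z]
    for r,z,c in[(40,96,(0,255,0)),(46,90,(255,255,0))]: poly([R(t,r,0,z) for t in np.linspace(0,6.29,60)],c)
    poly([R(kn,r,s,146) for r,s in[(25,7),(25,-7),(-25,-7),(-25,7),(25,7)]],(0,0,255))
    poly([R(kn,24,0,99),R(kn,34.5,0,99)],(0,0,255))
    poly([R(bl,r,s,103) for r,s in[(34.5,4),(34.5,-4),(44.5,-4),(44.5,4),(34.5,4)]],(255,0,255))
    poly([R(rg,75+7*np.cos(t),7*np.sin(t),145) for t in np.linspace(0,6.29,30)],(0,255,255))
    return im
E
python3 - <<'E'
from h import *
from scipy.optimize import least_squares
P=np.array([[653.7,-116.5],[630.6,-205.6],[620.2,-102.9]]); r=[39.5,75,29.3]
s=least_squares(lambda a:np.hypot(*(P-a).T)-r,[616,-132]); ax=s.x
an=[np.arctan2(*(p-ax)[::-1]) for p in P]; print(ax,s.fun,an,an[2]-an[0])
T,S=cam("top"),cam("scene")
a=draw(T,345,180,60,50,6.6,ax,an[2],an[0],an[1]); b=draw(S,230,180,60,50,6.6,ax,an[2],an[0],an[1])
cv2.imwrite("pics/o1.png",np.hstack([a,b]))
E
```

```text
[ 617.29043913 -131.91651185] [ 0.03890439 -0.12409709 -0.13797839] [np.float64(0.4005310437743434), np.float64(-1.3920917497955931), np.float64(1.4708577880608422)] 1.0703267442864988
```

View pics/o1.png

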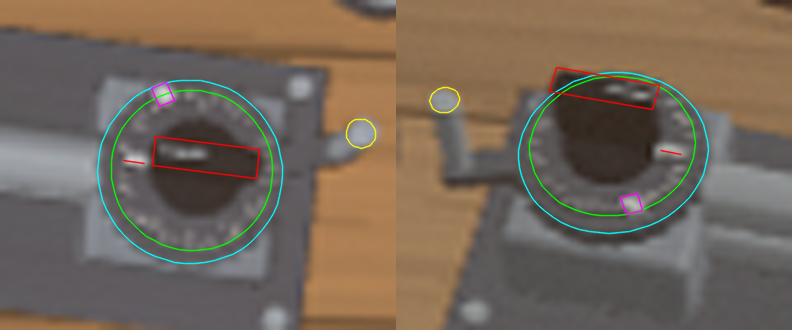

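The overlay fits in both views: axis (617.3,-131.9), block at 0.40 rad, pointer at 1.47, handle at -1.39. Next I'll work out the approach move.

```bash
cat >> h.py <<'E'
from scipy.spatial.transform import Rotation as Ro
def Rdown(psi):  # tool x down, tool z (jaw dir) at world yaw psi
    x=np.array([0,0,-1.]); z=np.array([np.cos(psi),np.sin(psi),0]); return Ro.from_matrix(np.c_[x,np.cross(z,x),z])
def to(p,psi):
    s=robot.get_state(); R=Ro.from_quat(s["orientation"]); M=R.as_matrix()
    print("t",round(s["t"],2),"p",np.round(s["ee_pos"],1),"jaw yaw",round(np.arctan2(M[1,2],M[0,2]),4),"xdown",M[:,0].round(3),"j6",round(s["joints"][5],3),"F",np.round(s["wrist_force"],2),"M",np.round(s["wrist_torque"],3),"w",round(s["width"],3))
    for q in (psi,psi+np.pi):
        print("shift",np.round(M.T@(np.asarray(p)-s["ee_pos"]),1),"turn",np.round((R.inv()*Rdown(q)).as_rotvec()/np.radians(8),3))
E
python3 - <<'E'
from h import *
to([617.3,-131.9,215],1.47-np.pi/2)
E
```

```text
t 0.35 p [153.5 579.9 239. ] jaw yaw 1.312 xdown [-0. -0. -1.] j6 -0.085 F [ 0.22 -0.11  0.23] M [-0.037  0.03   0.018] w 0.999
shift [  24.3 -630.5 -569.4] turn [ 1.0119e+01 -3.0000e-03  2.0000e-03]
shift [  24.3 -630.5 -569.4] turn [-1.2381e+01 -3.0000e-03 -3.0000e-03]
```

Request:
drive_tool([
  [-1,24,-630.5,-569.4,10.12,0,0],
  [-1,24,-630.5,-569.4,10.12,0,0],
  [-1,24,-630.5,-569.4,10.12,0,0],
  [-1,24,-630.5,-569.4,10.12,0,0],
  [-1,24,-630.5,-569.4,10.12,0,0],
  [-1,24,-630.5,-569.4,10.12,0,0],
  [-1,24,-630.5,-569.4,10.12,0,0],
  [-1,24,-630.5,-569.4,10.12,0,0],
  [-1,24,-630.5,-569.4,10.12,0,0],
  [-1,24,-630.5,-569.4,10.12,0,0],
  [-1,24,-630.5,-569.4,10.12,0,0],
  [-1,24,-630.5,-569.4,10.12,0,0],
  [-1,24,-630.5,-569.4,10.12,0,0],
  [-1,24,-630.5,-569.4,10.12,0,0],
  [-1,24,-630.5,-569.4,10.12,0,0],
  [-1,24,-630.5,-569.4,10.12,0,0],
  [-1,24,-630.5,-569.4,10.12,0,0],
  [-1,24,-630.5,-569.4,10.12,0,0],
  [-1,24,-630.5,-569.4,10.12,0,0],
  [-1,24,-630.5,-569.4,10.12,0,0],
])

```text
t: 2.35
ee_pos: [617.0, -131.2, 215.3]
orientation: [0.036, 0.706, -0.036, 0.706]
wrist_force: [0.5, -0.2, 0.9]
width: 1.001
```

```bash
python3 - <<'E'
from h import *
to([617.3,-131.9,119],1.47-np.pi/2)
E
```

```text
t 2.35 p [ 617.  -131.2  215.3] jaw yaw -0.1007 xdown [-0.  0. -1.] j6 -0.19 F [ 0.5  -0.21  0.87] M [-0.005 -0.039 -0.06 ] w 1.001
shift [96.3 -0.7  0.4] turn [ 0.001 -0.002 -0.   ]
shift [96.3 -0.7  0.4] turn [-2.2499e+01  0.0000e+00 -4.0000e-03]
```

Request:
drive_tool([
  [-1,40,-0.7,0,0,0,0],
  [-1,75,-0.7,0.3,0,0,0],
  [-1,96,-0.7,0.3,0,0,0],
  [-1,96,-0.7,0.3,0,0,0],
  [0.5,96,-0.7,0.3,0,0,0],
  [0.5,96,-0.7,0.3,0,0,0],
  [0.5,96,-0.7,0.3,0,0,0],
  [0.5,96,-0.7,0.3,0,0,0],
  [0.5,96,-0.7,0.3,0,0,0],
  [0.5,96,-0.7,0.3,0,0,0],
])

```text
t: 3.35
ee_pos: [617.4, -132.0, 119.7]
orientation: [0.036, 0.706, -0.036, 0.706]
wrist_force: [-0.3, 0.7, -0.4]
width: 0.25
```

```bash
python3 - <<'E'
from h import *
to([617.3,-131.9,119],1.47-np.pi/2)
C={n:cam(n) for n in("top","scene")}
cv2.imwrite("pics/g1.png",np.hstack([crop(C["top"]["image"],335,170,80,66,4.9),crop(C["scene"]["image"],220,165,80,66,4.9)]))
E
```

```text
t 3.35 p [ 617.4 -132.   119.7] jaw yaw -0.1008 xdown [ 0. -0. -1.] j6 -0.191 F [-0.34  0.69 -0.44] M [ 0.008 -0.053 -0.028] w 0.25
shift [ 0.7  0.1 -0.1] turn [0.    0.001 0.001]
shift [ 0.7  0.1 -0.1] turn [-2.25e+01 -1.00e-03  2.00e-03]
```

View pics/g1.png

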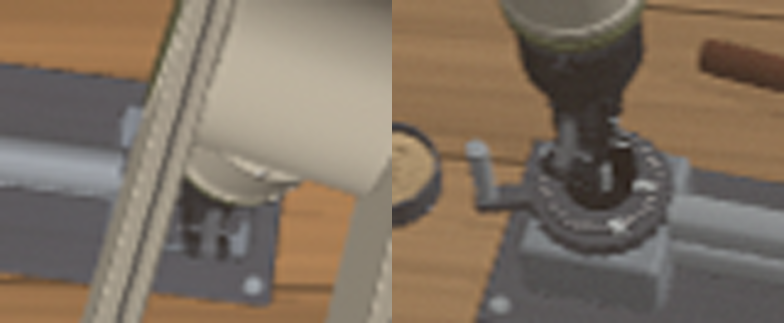

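Fingers straddle the bar at a 21 mm opening with no contact force; the scene view (right half) shows the bar between them at about (605,180). Closing.

Request:
drive_tool([
  [1,0.5,0,0,0,0,0],
  [1,0.5,0,0,0,0,0],
  [1,0.5,0,0,0,0,0],
  [1,0.5,0,0,0,0,0],
  [1,0.5,0,0,0,0,0],
])

```text
t: 3.95
ee_pos: [617.4, -132.0, 119.2]
orientation: [0.036, 0.706, -0.036, 0.706]
wrist_force: [-0.5, 0.6, 5.1]
width: 0.153
```

```bash
python3 - <<'E'
from h import *
to([617.3,-131.9,119],0.40-np.pi/2)
E
```

```text
t 3.95 p [ 617.4 -132.   119.2] jaw yaw -0.1007 xdown [ 0. -0. -1.] j6 -0.191 F [-0.49  0.55  5.11] M [0.119 0.206 0.023] w 0.153
shift [ 0.2  0.1 -0.1] turn [7.664e+00 1.000e-03 0.000e+00]
shift [ 0.2  0.1 -0.1] turn [-1.4836e+01 -0.0000e+00  1.0000e-03]
```

Request:
drive_tool([
  [1,0,0,0,0.4,0,0],
  [1,0,0,0,1.0,0,0],
  [1,0,0,0,1.7,0,0],
  [1,0,0,0,2.4,0,0],
  [1,0,0,0,3.1,0,0],
  [1,0,0,0,3.8,0,0],
  [1,0,0,0,4.5,0,0],
  [1,0,0,0,5.2,0,0],
  [1,0,0,0,5.9,0,0],
  [1,0,0,0,6.6,0,0],
  [1,0,0,0,7.1,0,0],
  [1,0,0,0,7.4,0,0],
  [1,0,0,0,7.6,0,0],
  [1,0,0,0,7.66,0,0],
  [1,0,0,0,7.66,0,0],
  [1,0,0,0,7.66,0,0],
])

```text
t: 5.55
ee_pos: [617.8, -132.3, 119.2]
orientation: [0.39, 0.589, -0.39, 0.59]
wrist_force: [4.5, -2.8, 0.0]
width: 0.155
```

```bash
python3 - <<'E'
from h import *
to([617.3,-131.9,119],0.40-np.pi/2)
C={n:cam(n) for n in("top","scene")}
cv2.imwrite("pics/g2.png",crop(C["scene"]["image"],235,185,50,40,12))
E
```

```text
t 5.55 p [ 617.8 -132.3  119.2] jaw yaw -1.1697 xdown [ 0.001 -0.001 -1.   ] j6 0.878 F [ 4.54 -2.84  0.04] M [-0.453 -0.639 -0.086] w 0.155
shift [ 0.2 -0.3 -0.6] turn [ 0.008  0.007 -0.006]
shift [ 0.2 -0.3 -0.6] turn [-2.2492e+01  9.0000e-03  1.1000e-02]
```

View pics/g2.png

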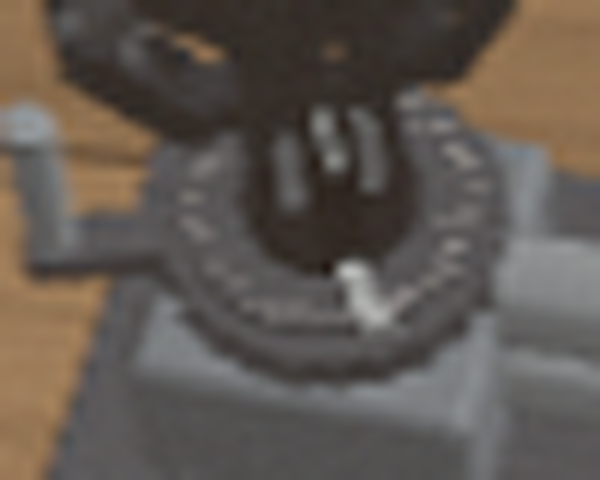

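In this crop the pointer nose (350,275) and block (372,315) form one radial line. The knob is set, so I'll release with a moderate opening and lift.

Request:
drive_tool([
  [0.2,0,0,0,0,0,0],
  [0.2,0,0,0,0,0,0],
  [0.2,0,0,0,0,0,0],
  [0.2,-20,0,0,0,0,0],
  [0.2,-50,0,0,0,0,0],
  [0.2,-90,0,0,0,0,0],
  [0.4,-90,0,0,0,0,0],
])

```text
t: 6.35
ee_pos: [620.7, -133.1, 216.6]
orientation: [0.391, 0.586, -0.389, 0.594]
wrist_force: [1.0, -0.4, 1.9]
width: 0.301
```

```bash
python3 - <<'E'
from h import *
to([630.6,-205.7,190],-1.392+np.pi/2)
C={n:cam(n) for n in("top","scene")}
cv2.imwrite("pics/g3.png",draw(C["scene"],235,185,50,40,12,[617.3,-131.9],.40,.40,-1.392))
E
```

```text
t 6.35 p [ 620.7 -133.1  216.6] jaw yaw -1.1694 xdown [ 0.011 -0.003 -1.   ] j6 0.878 F [ 0.98 -0.35  1.86] M [ 0.001 -0.019 -0.011] w 0.301
shift [ 26.9 -19.5  70.5] turn [-9.655  0.087 -0.017]
shift [ 26.9 -19.5  70.5] turn [12.844 -0.018 -0.092]
```

View pics/g3.png

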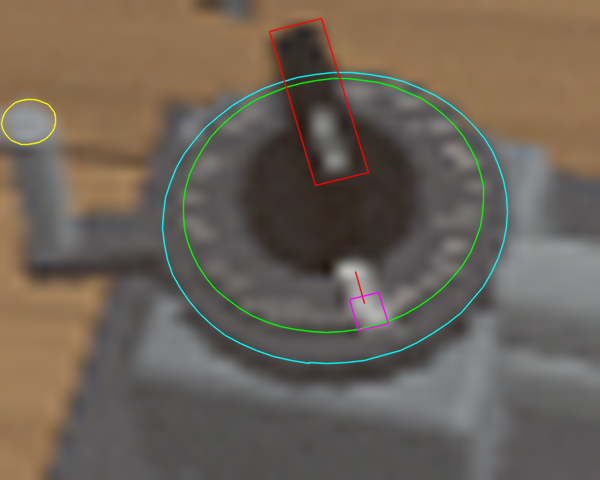

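Released, and the bar holds its angle. In the scene crop the nose looks slightly left of the line to the block. I'll move aside for a clear top view and measure it.

```bash
python3 - <<'E'
from h import *
to([590,-350,216],-1.392+np.pi/2)
E
```

```text
t 6.45 p [ 618.5 -132.4  210.9] jaw yaw -1.1695 xdown [ 0.004 -0.001 -1.   ] j6 0.878 F [ 0.04  0.2  -0.63] M [-0.025  0.037  0.006] w 0.303
shift [  -4.9 -111.2  189.2] turn [-9.656e+00  3.200e-02 -5.000e-03]
shift [  -4.9 -111.2  189.2] turn [ 1.2844e+01 -6.0000e-03 -3.4000e-02]
```

Request:
drive_tool([
  [0.4,-5,-40,63,-1,0,0],
  [0.4,-5,-65,110,-2,0,0],
  [0.4,-5,-90,150,-3,0,0],
  [0.4,-5,-105,180,-4,0,0],
  [0.4,-5,-111,189,-5,0,0],
  [0.4,-5,-111,189,-6,0,0],
  [0.4,-5,-111,189,-7,0,0],
  [0.4,-5,-111,189,-8,0,0],
  [0.4,-5,-111,189,-9,0,0],
  [0.4,-5,-111,189,-9.66,0,0],
  [0.4,-5,-111,189,-9.66,0,0],
])

```text
t: 7.55
ee_pos: [589.3, -349.1, 213.8]
orientation: [-0.064, 0.704, 0.064, 0.705]
wrist_force: [0.4, -1.0, -0.1]
width: 0.303
```

```bash
python3 - <<'E'
from h import *
to([630.6,-205.7,190],-1.392+np.pi/2)
C={n:cam(n) for n in("top","scene")}
cv2.imwrite("pics/g4.png",np.hstack([crop(C["top"]["image"],356,186,36,36,11),crop(C["scene"]["image"],244,188,36,36,11)]))
for n,u,v in(("top",371,197),("scene",265,209)):
    g=cv2.cvtColor(C[n]["image"],cv2.COLOR_BGR2GRAY); print(n,"u0",u-6,"v0",v-6); print(g[v-6:v+7,u-6:u+7])
    for r in(26,29,34.5,39.5): print(r,proj(C[n],[617.3+r*np.cos(.4),-131.9+r*np.sin(.4),103 if r>35 else 100]).round(2))
    print("ax",proj(C[n],[617.3,-131.9,100]).round(2))
E
```

```text
t 7.55 p [ 589.3 -349.1  213.8] jaw yaw 0.1808 xdown [ 0.001  0.001 -1.   ] j6 -0.791 F [ 0.44 -0.96 -0.11] M [-0.026  0.016 -0.01 ] w 0.303
shift [ 23.9 133.7  66.4] turn [ 0.015  0.008 -0.003]
shift [ 23.9 133.7  66.4] turn [-2.2485e+01  5.0000e-03  1.3000e-02]
top u0 365 v0 191
[[ 84  88  91  88  86  87  88  90  89  89  89  91  89]
 [115 113 101 102 117 100  83  85  82  79  84  87  85]
 [136 132 110 144 188 166 113  88 105  96  88  88  96]
 [120 106  89 156 192 202 146  91 132 111  96  90 112]
 [ 92  87  85 106 159 167 133  95  80  80 108  98 107]
 [ 88  94  90 130  94 178 204 131  66  76  82  87  88]
 [ 93 112  98  85  82 155 149  84  63 111  79  72  89]
 [113 108  90  89  89  86  73  58  50 106  85  57  74]
 [110 117  99  90  87  64  47  49  52  95 101  64  45]
 [ 87  87  88  85  71  55  49  48  52  50 106  81  45]
 [ 88  89  88  71  55  52  50  48  55  51 107  95  57]
 [ 89  90  81  60  52  53  52  48  48  53  97 113  76]
 [ 91  89  80  61  51  54  51  49  48  56  54  50  51]]
26 [370.68 197.77]
29 [370.33 196.93]
34.5 [369.69 195.38]
39.5 [369.22 193.83]
ax [373.72 205.12]
scene u0 259 v0 203
[[ 52  50  47  46  44  44  48  52  52  52  67  84 108]
 [ 50  49  48  44  43  45  47  49  51  52  79  90  85]
 [ 49  50  52  45  41  46  47  46  53  77  92  89  87]
 [ 51  47  49  42  61  79  65  53  80  91  88  88 106]
 [ 67  49  45  40 156 184 137  81  88  87  84  87 105]
 [ 90  89  89  89 115 159 150 105  86  89  90 112 106]
 [ 90  89  89  86  79 157 160 123 103 129 120  84  84]
 [108 103  89  86  84 154 178 155 140 116  83  86  88]
 [105 100 106 101 104 114 153 175 137  74  83  89  90]
 [ 71  72  70  74  72  67 114 114 108 102  86  87  76]
 [ 90  90  91  90  89  88  94  92  86  83  76  73  74]
 [ 87  88  87  87  89  87  83  86  77  65  64  65  97]
 [ 71  67  63  72  68  60  57  64  64  66  77  92 119]]
26 [264.22 207.46]
29 [264.45 208.23]
34.5 [264.89 209.65]
39.5 [265.21 210.46]
ax [262.21 200.83]
```

View pics/g4.png

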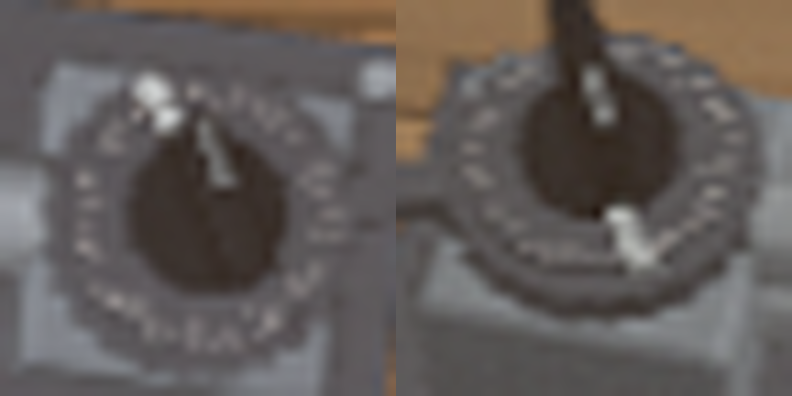

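The nose and block are nearly merged in both views: top at about (165,115)/(152,88), scene at about (620,220)/(637,250). To find any residual offset I'll difference against the initial pictures. That isolates the nose at both of its angles, which also gives the axis in the camera frame.

```bash
python3 - <<'E'
from h import *
C={n:cam(n) for n in("top","scene")}
P={}
for n,old,new in(("top",(365,204),(370.6,196.5)),("scene",(271,202),(264.4,208))):
    a=cv2.cvtColor(cv2.imread(f"pics/{n}0.png"),cv2.COLOR_BGR2GRAY).astype(float); b=cv2.cvtColor(C[n]["image"],cv2.COLOR_BGR2GRAY).astype(float)
    for nm,d,(u,v) in(("old",a-b,old),("new",b-a,new)):
        yy,xx=np.mgrid[0:400,0:640]; w=np.where((abs(xx-round(u))<=4)&(abs(yy-round(v))<=4),np.clip(d-15,0,None),0)
        # keep blob connected to peak
        l,lab=cv2.connectedComponents((w>0).astype(np.uint8)); k=lab[np.unravel_index(w.argmax(),w.shape)]; w=w*(lab==k)
        c=np.array([(w*xx).sum(),(w*yy).sum()])/w.sum(); P[n,nm]=ray(C[n],*c,99.5)[:2]
        print(n,nm,c.round(2),P[n,nm].round(1),int(w.sum()))
        v0,u0=round(v),round(u); print(d[v0-4:v0+5,u0-4:u0+5].astype(int))
B={"top":np.array([653.9,-117.1]),"scene":np.array([653.4,-116.0])}
for n in C:
    p,q=P[n,"old"],P[n,"new"]; h=1.069/2; m=(p+q)/2; e=q-p
    perp=np.array([-e[1],e[0]])  # CW turn: centre to the right of travel
    c=m-perp/(2*np.tan(h)); an=lambda x:np.arctan2(*(x-c)[::-1])
    print(n,"axis",c.round(1),"r",np.hypot(*(q-c)).round(1),"nose",an(q).round(3),"block",an(B[n]).round(3),"rb",np.hypot(*(B[n]-c)).round(1))
    c2=np.array([617.3,-131.9]); print("  old-axis nose",np.arctan2(*(q-c2)[::-1]).round(3),"block",np.arctan2(*(B[n]-c2)[::-1]).round(3))
E
```

```text
top old [365.3  203.71] [ 621.3 -104.5] 399
[[  1   1   1   0   1   1   2   1   0]
 [  1   1   1   1   0   0   0  -3  15]
 [  2   1   0   8   9   5  -2 -10  50]
 [  2  -1  -3  55  64  55  13 -12  19]
 [  2   1  -3  69  95  98  54   0  -2]
 [  1   2   0 -13   6  29   9 -10  -6]
 [  1   2   1   0  -1   0  -1  -2  -4]
 [  1   1   1   1   1   2   4   2   0]
 [  1   0   2   2   2   2   9   4   1]]
top new [370.69 196.26] [ 646.3 -121.8] 304
[[ -1  -2  -2  -1  -2   0  -1   0  -2]
 [ -2  -2  -2  -4  -2  -1  -2  -1  -1]
 [ -1  -3  -3  -5  -5  -3  -3  -2  -1]
 [ -2  -3  -4  11  33  12  -9  -7  -9]
 [ -2  -3  -2  83 109  42 -25 -13 -28]
 [ -2  -2  -5  67  60  -4 -21  26  -4]
 [ -1  -2  -2  -2 -14 -11 -11  41  27]
 [ -1  -1  -2  -8  -7  -3  -1  43  50]
 [ -2  -1   0  -1  -1  -4   2  -1  54]]
scene old [270.6  202.29] [ 619.7 -104.6] 364
[[ -7  -5 -16  -9   0  -1   0  -1   0]
 [ -4  -5  -9  -6   1   0   1  -1  -2]
 [ -5 -10 -16  -7   1  -4  -1   1  -2]
 [ -8  -1   0  17  14   3   0  -2  -4]
 [ -7 -11  70  86  84  67  21  -7  -3]
 [ -5 -10  51  39  12  45  34  -1   1]
 [ -2   0  -2 -11  -5  -8  -7   0   0]
 [  0  -1  -1   2  -2  -1  -1   1  -2]
 [  0  -2   1  -1   0   0  -1   0  -1]]
scene new [264.07 207.56] [ 641.4 -122.3] 483
[[  0   0 -10  -7  -1  -3  -6   2   0]
 [ -1  -3  -4  -7  -5  -5   4   0   1]
 [  0  -4  -7  13  31  19  -4   0   2]
 [  4  -2  -6 113 126  68  -3  -1   2]
 [ -1  -1  -1  25  68  62  14  -1  -2]
 [  0   2  -4  -7  67  54   5  -1   0]
 [  4  -1   0  -4  -1  -3  -2   0   1]
 [ -1   0   3   0   2   1   1   1   0]
 [  1   0   0   0   0   1   2   0   0]]
top axis [ 619.2 -134.3] r 29.9 nose 0.429 block 0.459 rb 38.8
  old-axis nose 0.333 block 0.384
scene axis [ 615.6 -131.7] r 27.5 nose 0.351 block 0.393 rb 40.9
  old-axis nose 0.381 block 0.415
```

Both cameras, with either axis estimate, put the pointer 0.03 to 0.05 rad past the block. There is plenty of time, so I'll regrasp and turn back about 0.037 rad.

```bash
python3 - <<'E'
from h import *
to([617.9,-132.3,190],-1.1697)
E
```

```text
t 7.75 p [ 589.8 -349.5  215.2] jaw yaw 0.1771 xdown [ 0.003 -0.001 -1.   ] j6 -0.787 F [-0.29 -0.66  0.27] M [ 0.034 -0.026  0.015] w 0.3
shift [ 25.1 208.9  65.9] turn [ 9.646e+00  2.100e-02 -6.000e-03]
shift [ 25.1 208.9  65.9] turn [-1.2854e+01  7.0000e-03  2.3000e-02]
```

Request:
drive_tool([
  [0.2,10,20,6,1,0,0],
  [0.2,20,50,16,2,0,0],
  [0.2,25,90,28,3,0,0],
  [0.2,25,130,41,4,0,0],
  [0.2,25,170,54,5,0,0],
  [0.2,25,195,62,6,0,0],
  [0.2,25,208.9,65.9,7,0,0],
  [0.2,25,208.9,65.9,8,0,0],
  [0.2,25,208.9,65.9,9,0,0],
  [0.2,25,208.9,65.9,9.65,0,0],
  [0.2,25,208.9,65.9,9.65,0,0],
  [0.2,25,208.9,65.9,9.65,0,0],
])

```text
t: 8.95
ee_pos: [617.9, -132.3, 190.1]
orientation: [0.39, 0.589, -0.39, 0.591]
wrist_force: [1.8, -0.5, 0.3]
width: 0.399
```

```bash
python3 - <<'E'
from h import *
to([617.9,-132.3,119],-1.1697)
E
```

```text
t 8.95 p [ 617.9 -132.3  190.1] jaw yaw -1.1682 xdown [ 0.003 -0.001 -1.   ] j6 0.876 F [ 1.77 -0.53  0.26] M [0.053 0.003 0.011] w 0.399
shift [71.1 -0.1 -0.1] turn [ 0.011  0.011 -0.016]
shift [71.1 -0.1 -0.1] turn [-2.2489e+01  2.6000e-02  1.8000e-02]
```

Request:
drive_tool([
  [0.2,30,0,0,0.01,0,0],
  [0.2,60,0,0,0.01,0,0],
  [0.2,71,0,0,0.01,0,0],
  [0.2,71,0,0,0.01,0,0],
  [1,71,0,0,0.01,0,0],
  [1,71,0,0,0.01,0,0],
  [1,71,0,0,0.01,0,0],
  [1,71,0,0,0.01,0,0],
  [1,71,0,0,0.01,0,0],
  [1,71,0,0,-0.1,0,0],
  [1,71,0,0,-0.2,0,0],
  [1,71,0,0,-0.25,0,0],
  [1,71,0,0,-0.25,0,0],
  [1,71,0,0,-0.25,0,0],
])

```text
t: 10.35
ee_pos: [618.8, -132.1, 120.9]
orientation: [0.38, 0.595, -0.379, 0.598]
wrist_force: [-4.0, 4.1, 6.0]
width: 0.151
```

```bash
python3 - <<'E'
from h import *
to([617.9,-132.3,119],-1.1697+.037)
E
```

```text
t 10.35 p [ 618.8 -132.1  120.9] jaw yaw -1.1329 xdown [ 0.005 -0.001 -1.   ] j6 0.841 F [-3.97  4.13  6.  ] M [0.635 0.601 0.022] w 0.151
shift [ 1.9 -0.9 -0.2] turn [-0.001  0.019 -0.028]
shift [ 1.9 -0.9 -0.2] turn [22.499 -0.045 -0.029]
```

Request:
drive_tool([
  [0.2,0,0,0,0,0,0],
  [0.2,0,0,0,0,0,0],
  [0.2,0,0,0,0,0,0],
  [0.4,-20,0,0,0,0,0],
  [0.4,-50,0,0,0,0,0],
  [0.4,-80,0,0,0,0,0],
  [0.4,-80,-25,40,-1,0,0],
  [0.4,-80,-50,80,-2,0,0],
  [0.4,-80,-75,120,-3,0,0],
  [0.4,-80,-100,160,-4,0,0],
  [0.4,-80,-115,184,-5,0,0],
  [0.4,-80,-115,184,-6,0,0],
  [0.4,-80,-115,184,-7,0,0],
  [0.4,-80,-115,184,-8,0,0],
  [0.4,-80,-115,184,-9,0,0],
  [0.4,-80,-115,184,-9.4,0,0],
  [0.4,-80,-115,184,-9.4,0,0],
])

```text
t: 12.05
ee_pos: [592.2, -347.7, 200.7]
orientation: [-0.064, 0.703, 0.063, 0.706]
wrist_force: [-0.4, -0.6, 0.1]
width: 0.299
```

```bash
cat > chk.py <<'E'
from h import *
C={n:cam(n) for n in("top","scene")}
B={"top":np.array([653.9,-117.1]),"scene":np.array([653.4,-116.0])}
AX={"top":[(619.2,-134.3),(617.3,-131.9)],"scene":[(615.6,-131.7),(617.3,-131.9)]}
for n,new in(("top",(370.6,196.5)),("scene",(264.4,208))):
    a=cv2.cvtColor(cv2.imread(f"pics/{n}0.png"),cv2.COLOR_BGR2GRAY).astype(float); b=cv2.cvtColor(C[n]["image"],cv2.COLOR_BGR2GRAY).astype(float); d=b-a
    u,v=new; yy,xx=np.mgrid[0:400,0:640]; w=np.where((abs(xx-round(u))<=4)&(abs(yy-round(v))<=4),np.clip(d-15,0,None),0)
    l,lab=cv2.connectedComponents((w>0).astype(np.uint8)); k=lab[np.unravel_index(w.argmax(),w.shape)]; w=w*(lab==k)
    c=np.array([(w*xx).sum(),(w*yy).sum()])/w.sum(); q=ray(C[n],*c,99.5)[:2]
    for ax in AX[n]:
        an=lambda x:np.arctan2(*(x-np.array(ax))[::-1]); print(n,c.round(2),q.round(1),"nose-block",(an(q)-an(B[n])).round(3),int(w.sum()))
E
python3 - <<'E'
import chk
from h import *
to([630.6,-205.7,160],-1.392+np.pi/2)
cv2.imwrite("pics/g5.png",np.hstack([crop(chk.C["top"]["image"],356,186,36,36,11),crop(chk.C["scene"]["image"],244,188,36,36,11)]))
E
```

```text
top [370.43 196.55] [ 645.3 -121. ] nose-block 0.011 264
top [370.43 196.55] [ 645.3 -121. ] nose-block -0.013 264
scene [264.38 207.5 ] [ 641.  -121.3] nose-block -0.007 444
scene [264.38 207.5 ] [ 641.  -121.3] nose-block 0.004 444
t 12.15 p [ 592.3 -347.6  200.8] jaw yaw 0.1775 xdown [ 0.005 -0.001 -1.   ] j6 -0.784 F [-0.97  0.62 -0.4 ] M [-0.002  0.019  0.034] w 0.297
shift [ 40.9 132.9  62.6] turn [-0.009  0.031  0.011]
shift [ 40.9 132.9  62.6] turn [ 2.2491e+01  1.7000e-02 -4.9000e-02]
```

View pics/g5.png

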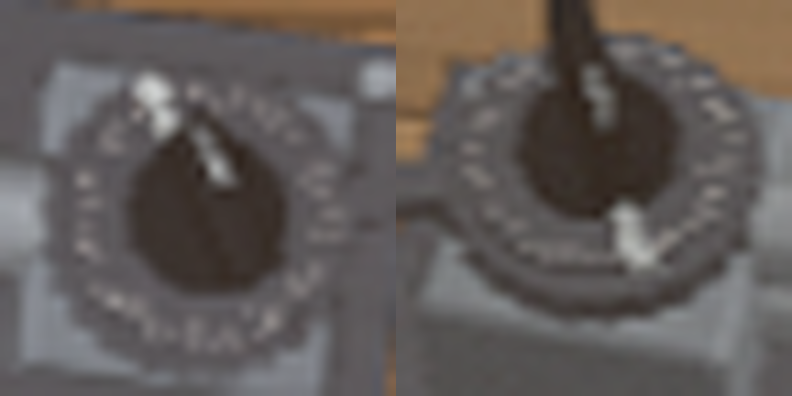

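The pointer is now within about 0.013 rad of the block in all four estimates, and the pictures show it in line: top (162,120)/(152,90), scene (625,215)/(637,250). On to the handle.

Request:
drive_tool([
  [0.4,10,33,16,0,0,0],
  [0.4,25,66,32,0,0,0],
  [0.4,35,100,47,0,0,0],
  [0.4,38,125,59,0,0,0],
  [0.4,38,133,63,0,0,0],
  [0.4,38,133,63,0,0,0],
  [0.4,38,133,63,0,0,0],
])

```text
t: 12.85
ee_pos: [631.1, -206.6, 163.5]
orientation: [-0.063, 0.703, 0.062, 0.706]
wrist_force: [-0.3, 0.0, -0.6]
width: 0.304
```

```bash
python3 - <<'E'
from h import *
to([631,-206,118],-1.392+np.pi/2)
C=cam("scene")
cv2.imwrite("pics/g6.png",crop(C["image"],215,170,60,50,10))
E
```

```text
t 12.85 p [ 631.1 -206.6  163.5] jaw yaw 0.1767 xdown [ 0.005 -0.002 -1.   ] j6 -0.571 F [-0.29  0.02 -0.57] M [ 0.029 -0.059  0.014] w 0.304
shift [45.5  0.8 -0.2] turn [-0.015  0.035  0.019]
shift [45.5  0.8 -0.2] turn [22.485  0.029 -0.055]
```

View pics/g6.png

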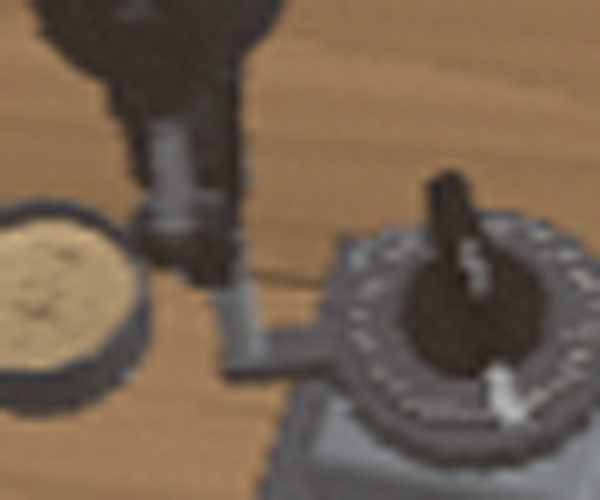

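```bash
python3 - <<'E'
from h import *
d=cam("scene")
for p in([631,-206.5,155],[631,-206.5,145],[620,-208.5,160],[644,-204,160],[644,-193,160],[644,-215,160]): print(p,((proj(d,p)-[215,170]+.5)*10-.5).round())
E
```

```text
[631, -206.5, 155] [217. 234.]
[631, -206.5, 145] [221. 252.]
[620, -208.5, 160] [215. 195.]
[644, -204, 160] [215. 261.]
[644, -193, 160] [251. 264.]
[644, -215, 160] [180. 258.]
```

Request:
drive_tool([
  [0.4,8,0.8,0,0,0,0],
  [0.4,14,0.8,0,0,0,0],
  [0.4,20,0.8,0,0,0,0],
  [0.4,20,0.8,0,0,0,0],
])

```text
t: 13.35
ee_pos: [629.8, -206.3, 141.4]
orientation: [-0.062, 0.703, 0.062, 0.705]
wrist_force: [-0.2, -0.3, 0.3]
width: 0.302
```

Request:
drive_tool([
  [0.4,10,0,0.8,0,0,0],
  [0.4,18,0,0.8,0,0,0],
  [0.4,23.5,0,0.8,0,0,0],
  [0.4,23.5,0,0.8,0,0,0],
  [0.4,23.5,0,-2,0,0,0],
  [0.4,23.5,0,-4,0,0,0],
  [0.4,23.5,0,-4,0,0,0],
])

```text
t: 14.05
ee_pos: [626.0, -207.2, 118.5]
orientation: [-0.062, 0.703, 0.061, 0.706]
wrist_force: [1.3, 0.9, 0.2]
width: 0.302
```

```bash
python3 - <<'E'
from h import *
to([631,-206,118],-1.392+np.pi/2)
E
```

```text
t 14.05 p [ 626.  -207.2  118.5] jaw yaw 0.1751 xdown [ 0.003 -0.001 -1.   ] j6 -0.573 F [1.26 0.85 0.16] M [ 0.025 -0.    -0.012] w 0.302
shift [0.5 0.4 5.2] turn [-0.027  0.023  0.01 ]
shift [0.5 0.4 5.2] turn [ 2.2473e+01  1.5000e-02 -3.6000e-02]
```

Request:
drive_tool([
  [0.4,0,0,-2,0.2,0,0],
  [0.4,0,0.1,-4,0.4,0,0],
  [0.4,0,0.2,-6,0.6,0,0],
  [0.4,0,0.4,-8,0.8,0,0],
  [0.4,0,0.7,-10,1.0,0,0],
  [0.4,0,1.0,-12,1.15,0,0],
  [0.4,0,1.3,-14,1.35,0,0],
  [0.4,0,1.5,-15,1.43,0,0],
])

```text
t: 14.85
ee_pos: [611.1, -208.2, 118.8]
orientation: [0.009, 0.706, -0.01, 0.709]
wrist_force: [4.4, 3.3, -1.0]
width: 0.3
```

```bash
cat > f.py <<'E'
from h import *
s=robot.get_state(); M=Ro.from_quat(s["orientation"]).as_matrix(); p=np.array(s["ee_pos"])
d=p[:2]-[618,-132.4]; F=np.array(s["wrist_force"])
print("t",s["t"],"r",np.hypot(*d).round(1),"ang",np.arctan2(d[1],d[0]).round(3),"jaw-90",round(np.arctan2(M[1,2],M[0,2])-np.pi/2,3),"Ftool",(M.T@F).round(2),"z",p[2].round(1),"w",s["width"])
E
python3 f.py
```

```text
t 14.85 r 76.1 ang -1.661 jaw-90 -1.597 Ftool [1.05 3.45 4.27] z 118.8 w 0.3001144652344376
```

Request:
drive_tool([
  [0.4,0,0.2,-2.5,0.24,0,0],
  [0.4,0,0.5,-5,0.48,0,0],
  [0.4,0,0.8,-7,0.67,0,0],
  [0.4,0,0.8,-7,0.67,0,0],
])

```text
t: 15.25
ee_pos: [603.9, -207.3, 118.9]
orientation: [0.042, 0.704, -0.043, 0.707]
wrist_force: [2.3, 1.2, -0.6]
width: 0.298
```

```bash
python3 f.py
```

```text
t 15.25 r 76.2 ang -1.756 jaw-90 -1.692 Ftool [0.6  1.44 2.09] z 118.9 w 0.2981896183410955
```

Request:
drive_tool([
  [0.4,0,0.1,-1.2,0.12,0,0],
  [0.4,0,0.2,-2.5,0.24,0,0],
])

```text
t: 15.45
ee_pos: [601.5, -206.8, 118.9]
orientation: [0.055, 0.703, -0.055, 0.706]
wrist_force: [4.7, 0.8, -1.5]
width: 0.306
```

Request:
drive_tool([
  [0.4,0,0.1,-1.2,0.12,0,0],
  [0.4,0,0.2,-2.5,0.24,0,0],
])

```text
t: 15.65
ee_pos: [599.1, -206.3, 118.9]
orientation: [0.067, 0.702, -0.067, 0.706]
wrist_force: [4.2, 1.1, -1.6]
width: 0.298
```

```bash
python3 f.py
```

```text
t 15.65 r 76.3 ang -1.822 jaw-90 -1.761 Ftool [1.6  1.87 3.9 ] z 118.9 w 0.29826122459885646
```

Request:
drive_tool([
  [0.4,0,0.1,-1.4,0.13,0,0],
  [0.4,0,0.2,-2.8,0.27,0,0],
])

```text
t: 15.85
ee_pos: [596.3, -205.5, 118.9]
orientation: [0.081, 0.701, -0.081, 0.704]
wrist_force: [4.5, 1.3, -2.2]
width: 0.302
```

Request:
drive_tool([
  [0.4,0,0.1,-1.4,0.13,0,0],
  [0.4,0,0.2,-2.8,0.27,0,0],
])

```text
t: 16.05
ee_pos: [593.5, -204.6, 118.9]
orientation: [0.095, 0.699, -0.095, 0.702]
wrist_force: [4.1, 1.8, -0.9]
width: 0.302
```

Request:
drive_tool([
  [0.4,0,0.1,-1.4,0.13,0,0],
  [0.4,0,0.2,-2.8,0.27,0,0],
])

```text
t: 16.25
ee_pos: [590.7, -203.7, 118.9]
orientation: [0.108, 0.697, -0.109, 0.7]
wrist_force: [4.6, 1.8, -2.2]
width: 0.299
```

Request:
drive_tool([
  [0.4,0,0.2,-1.4,0.13,0,0],
  [0.4,0,0.3,-2.8,0.27,0,0],
])

```text
t: 16.45
ee_pos: [588.0, -202.6, 118.9]
orientation: [0.122, 0.695, -0.122, 0.698]
wrist_force: [5.3, 1.1, -1.7]
width: 0.305
```

Request:
drive_tool([
  [0.4,0,0.2,-1.4,0.13,0,0],
  [0.4,0,0.3,-2.8,0.27,0,0],
])

```text
t: 16.65
ee_pos: [585.4, -201.4, 118.9]
orientation: [0.136, 0.692, -0.136, 0.696]
wrist_force: [4.0, 0.3, -1.3]
width: 0.301
```

Request:
drive_tool([
  [0.4,0,0.1,-1.4,0.13,0,0],
  [0.4,0,0.2,-2.8,0.27,0,0],
])

```text
t: 16.85
ee_pos: [582.7, -200.1, 118.9]
orientation: [0.15, 0.689, -0.15, 0.693]
wrist_force: [4.5, 0.3, -2.0]
width: 0.298
```

Request:
drive_tool([
  [0.4,0,0.1,-1.4,0.13,0,0],
  [0.4,0,0.2,-2.8,0.27,0,0],
])

```text
t: 17.05
ee_pos: [580.2, -198.7, 118.9]
orientation: [0.163, 0.686, -0.163, 0.69]
wrist_force: [5.9, 0.5, -2.0]
width: 0.3
```

```bash
python3 f.py
```

```text
t 17.05 r 76.3 ang -2.088 jaw-90 -2.037 Ftool [2.   3.14 5.03] z 118.9 w 0.299620104671409
```

Request:
drive_tool([
  [0.4,0,0.1,-0.8,0.07,0,0],
  [0.4,0,0.1,-1.5,0.14,0,0],
])

```text
t: 17.25
ee_pos: [578.8, -197.9, 118.9]
orientation: [0.17, 0.685, -0.17, 0.688]
wrist_force: [4.5, 0.2, -1.2]
width: 0.3
```

```bash
python3 f.py
```

```text
t 17.25 r 76.3 ang -2.11 jaw-90 -2.057 Ftool [1.25 2.3  3.89] z 118.9 w 0.2999004376051436
```

Still running free (about 4 N).

Request:
drive_tool([
  [0.4,0,0.1,-1.4,0.13,0,0],
  [0.4,0,0.2,-2.8,0.27,0,0],
])

```text
t: 17.45
ee_pos: [576.4, -196.5, 118.9]
orientation: [0.184, 0.681, -0.184, 0.685]
wrist_force: [3.1, 0.6, -1.1]
width: 0.301
```

Request:
drive_tool([
  [0.4,0,0.1,-1.4,0.13,0,0],
  [0.4,0,0.2,-2.8,0.27,0,0],
])

```text
t: 17.65
ee_pos: [574.0, -194.8, 118.9]
orientation: [0.197, 0.677, -0.197, 0.681]
wrist_force: [4.4, 0.2, -1.3]
width: 0.304
```

Request:
drive_tool([
  [0.4,0,0.1,-1.4,0.13,0,0],
  [0.4,0,0.2,-2.8,0.27,0,0],
])

```text
t: 17.85
ee_pos: [571.6, -193.1, 118.9]
orientation: [0.21, 0.673, -0.21, 0.677]
wrist_force: [4.8, -1.2, -1.2]
width: 0.301
```

Request:
drive_tool([
  [0.4,0,0.1,-1.4,0.13,0,0],
  [0.4,0,0.2,-2.8,0.27,0,0],
])

```text
t: 18.05
ee_pos: [569.3, -191.4, 118.9]
orientation: [0.224, 0.669, -0.224, 0.673]
wrist_force: [5.1, -1.5, -1.7]
width: 0.303
```

Request:
drive_tool([
  [0.4,0,0.1,-1,0.1,0,0],
  [0.4,0,0.1,-2,0.19,0,0],
])

```text
t: 18.25
ee_pos: [567.7, -190.1, 119.0]
orientation: [0.233, 0.666, -0.233, 0.67]
wrist_force: [3.5, 0.0, -1.2]
width: 0.303
```

Request:
drive_tool([
  [0.4,0,0.1,-1.4,0.13,0,0],
  [0.4,0,0.2,-2.8,0.27,0,0],
])

```text
t: 18.45
ee_pos: [565.6, -188.2, 119.0]
orientation: [0.246, 0.661, -0.246, 0.665]
wrist_force: [4.5, -0.2, -2.2]
width: 0.303
```

Request:
drive_tool([
  [0.4,0,0.1,-1.4,0.13,0,0],
  [0.4,0,0.2,-2.8,0.27,0,0],
])

```text
t: 18.65
ee_pos: [563.5, -186.2, 119.0]
orientation: [0.259, 0.656, -0.259, 0.66]
wrist_force: [4.0, -0.1, -1.6]
width: 0.3
```

Request:
drive_tool([
  [0.4,0,0.1,-1.4,0.13,0,0],
  [0.4,0,0.2,-2.8,0.27,0,0],
])

```text
t: 18.85
ee_pos: [561.5, -184.1, 119.0]
orientation: [0.272, 0.651, -0.272, 0.655]
wrist_force: [4.7, -0.8, -1.1]
width: 0.299
```

Request:
drive_tool([
  [0.4,0,0.1,-1.4,0.13,0,0],
  [0.4,0,0.2,-2.8,0.27,0,0],
])

```text
t: 19.05
ee_pos: [559.6, -181.9, 119.0]
orientation: [0.285, 0.645, -0.285, 0.649]
wrist_force: [4.7, -0.9, -1.4]
width: 0.3
```

Request:
drive_tool([
  [0.4,0,0.1,-1.4,0.13,0,0],
  [0.4,0,0.2,-2.8,0.27,0,0],
])

```text
t: 19.25
ee_pos: [557.8, -179.6, 119.0]
orientation: [0.297, 0.64, -0.297, 0.643]
wrist_force: [5.0, -1.5, -1.4]
width: 0.297
```

```bash
python3 f.py
```

```text
t 19.25 r 76.5 ang -2.477 jaw-90 -2.439 Ftool [1.42 2.87 4.37] z 119.0 w 0.2969726164706551
```

Request:
drive_tool([
  [0.4,0,0.1,-1.4,0.13,0,0],
  [0.4,0,0.2,-2.8,0.27,0,0],
])

```text
t: 19.45
ee_pos: [556.0, -177.3, 119.0]
orientation: [0.31, 0.634, -0.31, 0.638]
wrist_force: [3.3, -1.2, -2.2]
width: 0.297
```

Request:
drive_tool([
  [0.4,0,0.1,-1.4,0.13,0,0],
  [0.4,0,0.2,-2.8,0.27,0,0],
])

```text
t: 19.65
ee_pos: [554.4, -174.9, 119.0]
orientation: [0.322, 0.627, -0.322, 0.631]
wrist_force: [4.3, -1.9, -2.5]
width: 0.3
```

Request:
drive_tool([
  [0.4,0,0.1,-1.4,0.13,0,0],
  [0.4,0,0.2,-2.8,0.27,0,0],
])

```text
t: 19.85
ee_pos: [552.8, -172.5, 119.0]
orientation: [0.335, 0.621, -0.335, 0.625]
wrist_force: [3.8, -2.2, -1.0]
width: 0.3
```

Request:
drive_tool([
  [0.4,0,0.1,-1.4,0.13,0,0],
  [0.4,0,0.2,-2.8,0.27,0,0],
])

```text
t: 20.05
ee_pos: [551.4, -170.0, 119.0]
orientation: [0.347, 0.614, -0.347, 0.618]
wrist_force: [5.3, -2.2, -2.1]
width: 0.301
```

Request:
drive_tool([
  [0.4,0,0.1,-1.4,0.13,0,0],
  [0.4,0,0.2,-2.8,0.27,0,0],
])

```text
t: 20.25
ee_pos: [550.0, -167.4, 119.0]
orientation: [0.359, 0.607, -0.359, 0.611]
wrist_force: [5.0, -1.3, -1.5]
width: 0.297
```

```bash
python3 f.py
```

```text
t 20.25 r 76.5 ang -2.666 jaw-90 -2.636 Ftool [1.52 3.74 3.59] z 119.0 w 0.2972210114354417
```

Request:
drive_tool([
  [0.4,0,0.1,-1.4,0.13,0,0],
  [0.4,0,0.2,-2.8,0.27,0,0],
])

```text
t: 20.45
ee_pos: [548.8, -164.9, 119.0]
orientation: [0.371, 0.6, -0.371, 0.604]
wrist_force: [4.2, -3.7, -1.6]
width: 0.299
```

```bash
python3 f.py
```

```text
t 20.45 r 76.5 ang -2.703 jaw-90 -2.675 Ftool [1.63 2.05 5.21] z 119.0 w 0.2993793463415828
```

Request:
drive_tool([
  [0.4,0,0.1,-0.7,0.07,0,0],
  [0.4,0,0.1,-1.4,0.13,0,0],
])

```text
t: 20.65
ee_pos: [548.5, -164.0, 119.1]
orientation: [0.377, 0.596, -0.377, 0.601]
wrist_force: [7.4, -5.0, -3.4]
width: 0.301
```

```bash
python3 f.py
```

```text
t 20.65 r 76.3 ang -2.715 jaw-90 -2.695 Ftool [3.47 4.5  7.67] z 119.1 w 0.30083114623257706
```

Jam reached: 7.7 N across the arm. Small steps from here.

Request:
drive_tool([
  [0.4,0,0.1,-0.4,0.03,0,0],
  [0.4,0,0.1,-0.8,0.06,0,0],
])

```text
t: 20.85
ee_pos: [548.5, -163.8, 119.0]
orientation: [0.379, 0.594, -0.38, 0.599]
wrist_force: [6.0, -5.6, -4.0]
width: 0.303
```

```bash
python3 f.py
```

```text
t 20.85 r 76.3 ang -2.718 jaw-90 -2.704 Ftool [4.03 3.03 7.61] z 119.0 w 0.3026189236643514
```

Request:
drive_tool([
  [0.4,0,0.0,-0.6,0.03,0,0],
  [0.4,0,0.0,-1.1,0.06,0,0],
  [0.4,0,0.0,-1.5,0.09,0,0],
])

```text
t: 21.15
ee_pos: [548.3, -163.2, 119.0]
orientation: [0.383, 0.59, -0.384, 0.597]
wrist_force: [8.5, -7.3, -5.7]
width: 0.299
```

```bash
python3 f.py
```

```text
t 21.15 r 76.2 ang -2.725 jaw-90 -2.718 Ftool [ 5.77  4.71 10.07] z 119.0 w 0.29939757163041664
```

Request:
drive_tool([
  [0.4,0,0,-1.3,0.03,0,0],
  [0.4,0,0,-1.5,0.03,0,0],
  [0.4,0,0,-1.5,0.03,0,0],
])

```text
t: 21.45
ee_pos: [548.2, -163.0, 119.0]
orientation: [0.385, 0.589, -0.386, 0.597]
wrist_force: [8.4, -7.5, -5.8]
width: 0.303
```

```bash
python3 f.py
```

```text
t 21.45 r 76.2 ang -2.729 jaw-90 -2.724 Ftool [ 5.97  4.62 10.19] z 119.0 w 0.30321615783318023
```

Steady 10.2 N at the jam. Backing off to centre the jaws around the post, then lifting and moving clear.

Request:
drive_tool([
  [0.4,0,0,3,0,0,0],
  [0.4,0,0,5.5,0,0,0],
  [0.4,0,0,5.5,0,0,0],
  [0.4,-10,0,5.5,0,0,0],
  [0.4,-30,0,5.5,0,0,0],
  [0.4,-60,0,5.5,0,0,0],
  [0.4,-95,0,5.5,0,0,0],
  [0.4,-95,-40,5.5,0,0,0],
  [0.4,-95,-80,5.5,0,0,0],
  [0.4,-95,-120,5.5,0,0,0],
  [0.4,-95,-120,5.5,0,0,0],
])

```text
t: 22.55
ee_pos: [436.6, -217.1, 213.9]
orientation: [0.385, 0.588, -0.387, 0.596]
wrist_force: [0.5, -0.3, 0.1]
width: 0.298
```

```bash
python3 f.py; python3 - <<'E'
import chk
from h import *
C=chk.C
cv2.imwrite("pics/g7.png",np.hstack([crop(C["top"]["image"],330,175,80,66,4.9),crop(C["scene"]["image"],220,165,80,66,4.9)]))
E
```

```text
t 22.55 r 200.2 ang -2.705 jaw-90 -2.726 Ftool [-0.11  0.34  0.53] z 213.9 w 0.2979005416604969
top [370.43 196.55] [ 645.3 -121. ] nose-block 0.011 276
top [370.43 196.55] [ 645.3 -121. ] nose-block -0.013 276
scene [264.38 207.5 ] [ 641.  -121.3] nose-block -0.007 443
scene [264.38 207.5 ] [ 641.  -121.3] nose-block 0.004 443
```

View pics/g7.png

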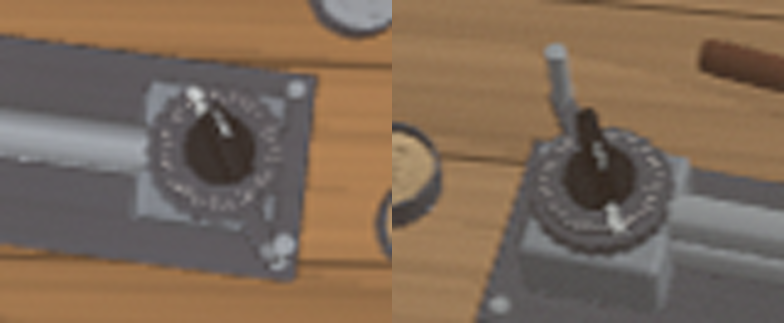

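The handle now stands at the front: top (270,260), scene (557,48). The pointer hasn't moved (same pixel centroids as before the ring was turned). The tool is clear with no force, so I'm handing in.

```bash
python3 -c "
from cell import order; print(order.sign_off())"
```

```text
the job is handed in; nothing more can be done
None
```

The knob is set on the index block and the lock ring is jammed tight at about 10 N. I handed the job in at about 22.6 s with the gripper clear of everything.

- **Knob:** I gripped the bar and turned it 1.07 rad clockwise. The cameras then showed the pointer 0.03–0.05 rad past the block, so I regripped and turned it back 0.035 rad.
- **Ring:** I pushed the handle round with the jaws straddling the post. It ran free at about 4 N and jammed after roughly 1.25 rad. I tightened it in small steps to a steady 10.2 N across the arm, then backed off and lifted clear. The most force I read at the wrist was about 12.7 N in all directions together. I only had readings at the end of each move, so a brief higher peak in between would not have shown.
- **Last checks:**
  - After tightening, the pointer was within about ±0.013 rad of the block in both cameras, exactly where it was before the ring was turned.
  - The handle was at the machine's front, and the wrist force was about 0.6 N, which is noise level.
  - No check failed, but the two cameras' estimates of the axis differ by 2–4 mm, so the pointer angle is good to about 0.02 rad.
  - I did not measure the ring's position after letting go. I also didn't check the other bench items in a final full picture, but the tool stayed above them throughout.

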